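# Shade the oil tester's eye and hold the glass cell in its beam

### The job

Slip the black brimmed collar, brim down, over the thin shaft on top of the oil tester's sensor post until it sits fully on the shoulder, and let go. Then lift the small glass cell off the turntable by its frosted faces only, never touching its clear faces, and keep it upright. Finish while still holding it motionless in the tester's light path, about midway between lamp and sensor, its middle on the beam's centre and clear faces square to the beam, leaving everything else on the counter where it is.

Things in the scene. Friction and masses are not known exactly. Their poses are not given: they have to be found in the camera images.
- collar_mid (a point): Centre, half-way up, of the loose black plastic shade collar standing brim down on the counter: a hat-shaped ring 50 mm tall, its bottom 6 mm a brim 60 mm across, above it a round neck of 32 mm outer diameter. A 24 mm hole runs right through. 40 g. z up along the hole; the point lies 25 mm above its underside.
- shaft_top (a point): Middle of the top of the steel shaft on the fixed tester's sensor post, 149 mm above the counter. Shaft 20 mm in diameter, 34 mm tall, its last 6 mm a cone narrowing to 12 mm; it stands on a flat shoulder, the top of the black post (36 mm in diameter, 115 mm high). Fully seated, the collar's centre is 9 mm below this point. Axes as beam_mid.
- beam_mid (a point): Middle of the oil tester's light path, 90 mm above the counter. x runs level along the beam from the sensor post (axis at x = -110 mm, eye at -88 mm) to the lamp (face at +86 mm; a black cylinder 38 mm thick lying along the beam); z up. Between them only the base plate (290 x 76 mm, 15 mm high). Fixed to the counter.
- cell_mid (a point): Centre, half-way up, of the loose upright glass cell on the turntable: 26 mm along its x, 28 mm along its y, 70 mm tall, 90 g, with a small cork stopper standing 6 mm above the top. Its faces at +y and -y are frosted white plates 26 mm wide, 3 mm thick, full height; its faces at +x and -x are clear glass. z up.
- cell: The same glass cell; origin at the centre of its underside, axes as cell_mid. Its parts: cell_c1 and cell_c2 are the frosted plates at +y and -y, cell_c0 the clear glass core between them.
- collar: The same shade collar; origin at the centre of its underside.
- tester: The fixed oil tester; origin on the counter below beam_mid, same axes.
- turntable: Fixed white plastic turntable that does not turn, 240 mm across, its flat top 28 mm above the counter. Origin on the counter at its centre. The cell stands on its -x side, the jars on its +x side.
- jar0: Loose glass spice jar with a steel cap on the turntable, 56 mm across, 84 mm tall, origin at the centre of its underside. To be left alone.
- jar1: Loose glass spice jar with a steel cap on the turntable, 56 mm across, 84 mm tall, origin at the centre of its underside. To be left alone.
- jar2: Loose glass spice jar with a steel cap on the turntable, 56 mm across, 84 mm tall, origin at the centre of its underside. To be left alone.
- dabba: Loose closed steel dabba (round tin), 100 mm across, 75 mm tall, origin at the centre of its underside. To be left alone.
- silicone_lid: Loose flat black silicone lid, 110 mm across, 6 mm thick with a 14 mm knob, no hole. Origin at the centre of its underside. To be left alone.
- pestle: Loose steel pestle lying along its x, 150 mm long, 34 mm thick. Origin on the counter below its middle. To be left alone.
- katori: Loose small steel bowl, 68 mm across, 32 mm tall, origin at the centre of its underside. To be left alone.

How it is judged:
By the outcome, as a careful person would: the job done as asked, in the order asked, and still so for the second after the job is handed in, while the arm keeps its last pose, push and grip.
It also fails if it takes over 61 s, if anything falls off the work surface, if the arm or the gripper's body presses on something with over 40 N, if the wrist force passes 120 N, or if a joint passes its speed limit or range.

### The arm

A 6-joint arm with a two-finger parallel gripper is mounted at the origin on the work surface. World frame = base frame: x ahead of the robot, y to its left, z up, the work surface at z = 0. Lengths are in m, angles in degrees, forces in N, time in s.
With the tool pointing down it reaches from about 0.35 to 0.85 m from the base axis. Payload 8.1 kg.
Tool frame: the origin (TCP) lies between the finger pads; the fingertips stand 22 mm ahead of it and the grasp point (between the pads) lies 3 mm ahead of it; z points along the fingers, y is the line along which they close (so a half turn about z gives the same grasp; the last joint's range is limited). The gripper opens to 85 mm and grips with 20 to 120 N. Pads are 22 mm wide; open, the fingers measure 114 mm over their backs; the gripper's body (76 mm by 85 mm) begins 54 mm behind the grasp point. The pads swing forward as they close: fully open they stand 13 mm farther back than shut.
Start: joints at [67.987, 7.471, 85.268, -0, 87.261, -4.893], TCP at [0.177, 0.573, 0.253] pointing down, gripper open.
Joint ranges: [-169.43, 169.43], [-51.17, 129.36], [1.28, 143.12], [-76.62, 256.62], [0, 156.53], [-152.29, 152.29]. Speed limits (degrees/s): [136.94, 136.94, 159.86, 180, 180, 180].

### API

Orientations are given as [roll, pitch, yaw] about the fixed x, y, z axes, in that order (R = Rz(yaw) Ry(pitch) Rx(roll)).
In Python, from workcell import state, grab_frame, camera_info, close_job, find_in, outline_of, place_of gives the robot as it stands.
- The arm moves only by the shell command python3 -m jog 'ROWS' [FORCE]. ROWS is JSON, a list of rows, each a list of 5 numbers: the finger opening in cm, from 0 to 8.54, then the shift along the tool's x, y, z in cm, then the turn about the tool's z in rad. A call has 1 to 20 rows; each row shifts and turns the commanded pose from where the row before left it, along the tool's axes as they then stand; what a row does not reach is not made up. A row lasts 1/12 s, in which the tool goes at most 41.7 mm and 7.16 degrees, less where a joint would pass 70% of its speed; a pose out of reach is approached as far as the arm can. A call with a gripper value outside its range is refused whole. The fingers move at their own pace and stop on an object; FORCE is the grip in N (left out, the last holds). Time passes only in rows, so rows that do not move let the fingers close. It gives the time, the measured TCP pose, the force, the opening and the grip force at its end, in the units of the state.
- state(): the state, without advancing time (a new reading comes with each control period).
- grab_frame(name): name is "side" or "top"; returns (picture, depth): 480x640x3 uint8, blue, green, red; 480x640 float32, m along the optical axis (not along the pixel's ray), 0 where there is no reading.
- camera_info(name): a dict with "fx", "fy", "cx", "cy" (pixels), "dist_coeffs" ([k1, k2, p1, p2, k3] as OpenCV has them; the pictures are not rectified), "world_to_cam" (4x4, takes a point from world to camera coordinates). Camera axes: x right, y up, looking along -z (the intrinsics and any distortion apply to the point x, -y, -z); pixel columns grow to the right and rows downward; lengths in m; the calibration is good to about 2 mm. A picture is of the moment at which its call begins. camera_info takes no time and is no camera call.
- close_job(): hands the job in; it is judged then, once.
Trained networks look in the newest picture that a camera, given by its name, has taken for a name from the list of things; names that differ only in an ending like _2 or _b are one class to them, and where a whole thing is asked for, a point or a joint stands for the part that bears it (a point fixed in the world has none). Each returns a list of dicts, best first, with "p" (0 to 1); they miss things now and then, are a little off and sometimes report something else, mostly with a low value. They report only what shows in the picture. A call takes as long as a camera call.
- find_in(camera, label): "at" ([x, y, z] in m, in world coordinates, good to about 4 mm: the middle of the surface that is visible of it).
- outline_of(camera, label): "mask" (480x640 bool, what is visible of it).
- place_of(camera, label): "at" ([x, y, z] in m, in world coordinates, good to about 4 mm: a listed point, or the origin of a listed thing).
The state is a dict: "t": time; "joint_pos": joint angles; "qd": joint speeds; "joint_torque": joint torques, N m; "tool_pos": TCP position; "tcp_rot": TCP orientation; "wrist_force": force on the tool from outside, world axes, zero at the start; "moment": the same for the moment, N m; "width": finger opening in m; "gripper_force": force on a finger pad.
Only numpy, scipy, OpenCV 4.12 (cv2) and the standard library are available. Lean on these libraries where they do the work, as an engineer would, in place of code of your own. Each camera call takes 0.05 s, during which the arm holds its last target. There are 200 camera calls.

## Working session

There is one attempt and no reset: what is moved stays moved. The work goes in short steps, Python scripts to look and compute and a shell command to move; the robot and the scene stay as the last step left them, time stands still between calls to the robot, and variables do not carry over. Pictures are saved under pics/ and viewed, at most 12 in all, crops included, and the job is handed in when it is done.

```bash
mkdir -p pics; python3 - <<'E'
from workcell import *
import cv2,numpy as np
s=state();print(s['t'],s['tool_pos'],s['tcp_rot'],s['width'],s['wrist_force'])
for c in('side','top'):
    im,d=grab_frame(c);cv2.imwrite(f'pics/{c}0.png',im)
    i=camera_info(c);print(c,i['fx'],i['dist_coeffs'],np.round(np.linalg.inv(i['world_to_cam']),3).tolist())
    for l in['collar_mid','shaft_top','beam_mid','cell_mid','turntable','tester','collar','cell','jar0','dabba','silicone_lid','pestle','katori']:
        print(l,[(np.round(r['at'],4).tolist(),round(r['p'],2)) for r in place_of(c,l)[:3]])
E
```

```text
0.0 [0.17641343 0.57293882 0.25221929] [-1.79892664e+02 -8.76227421e-03  1.62879519e+02] 0.08501928919582015 [-0.77312156  0.32985012  0.02003156]
side 615.7690631479971 [0.06368723 0.         0.         0.         0.        ] [[0.755, 0.309, -0.578, -0.243], [-0.655, 0.373, -0.657, -0.966], [0.013, 0.875, 0.484, 0.802], [0.0, 0.0, 0.0, 1.0]]
collar_mid [([0.4467, 0.0066, 0.0243], 0.56)]
shaft_top []
beam_mid []
cell_mid [([0.5425, 0.2358, 0.064], 0.96)]
turntable [([0.6195, 0.2307, 0.0012], 0.91)]
tester [([0.6102, -0.227, -0.0041], 0.77), ([0.6424, -0.0109, -0.0025], 0.51)]
collar [([0.4459, 0.0032, -0.0009], 0.61)]
cell [([0.5442, 0.2377, 0.0264], 0.97)]
jar0 [([0.6621, 0.3009, 0.0249], 0.96), ([0.6929, 0.2132, 0.0299], 0.75), ([0.6347, 0.1546, 0.0269], 0.66)]
dabba [([0.3215, 0.4125, -0.0], 0.77), ([0.7894, 0.0285, -0.0003], 0.53), ([0.6401, -0.015, -0.0015], 0.4)]
silicone_lid [([0.7879, 0.0308, 0.0024], 0.66), ([0.6421, -0.0106, -0.0004], 0.23)]
pestle [([0.3264, -0.4762, -0.0011], 0.93), ([0.5436, 0.2364, 0.0601], 0.54)]
katori [([0.6387, -0.0139, -0.0023], 0.66)]
top 586.7789
[... 251 characters left out ...]
0.0006], 0.4)]
shaft_top [([0.5014, -0.1931, 0.1517], 0.81)]
beam_mid [([0.6046, -0.2224, 0.0889], 0.86)]
cell_mid [([0.5433, 0.2392, 0.0621], 0.67)]
turntable [([0.6165, 0.2342, 0.006], 0.73)]
tester [([0.6026, -0.2213, -0.0035], 0.8)]
collar [([0.449, 0.0089, 0.0001], 0.62), ([0.5998, -0.2269, -0.0023], 0.61), ([0.4449, 0.0049, 0.0243], 0.17)]
cell [([0.5359, 0.2377, 0.0312], 0.59)]
jar0 [([0.6613, 0.2982, 0.0273], 0.98), ([0.6313, 0.165, 0.0295], 0.91), ([0.6914, 0.2151, 0.0277], 0.75)]
dabba [([0.3193, 0.4099, 0.0006], 0.73)]
silicone_lid [([0.7864, 0.034, -0.0011], 0.92), ([0.5428, 0.2339, 0.0585], 0.27)]
pestle [([0.3252, -0.4715, 0.0], 0.75)]
katori [([0.6471, -0.0164, 0.0028], 0.56)]
```

View pics/side0.png

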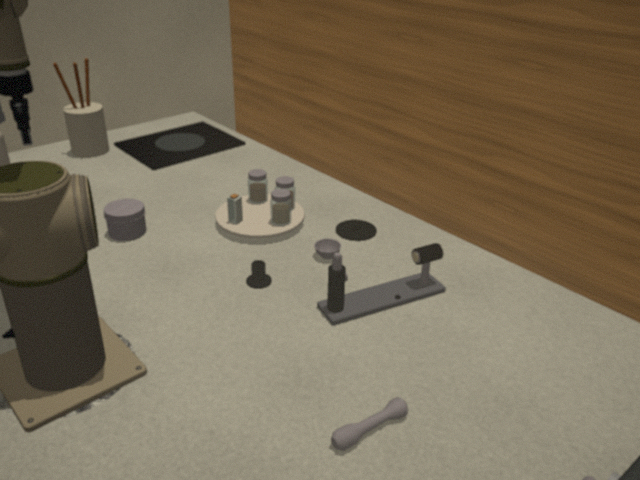

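View pics/top0.png

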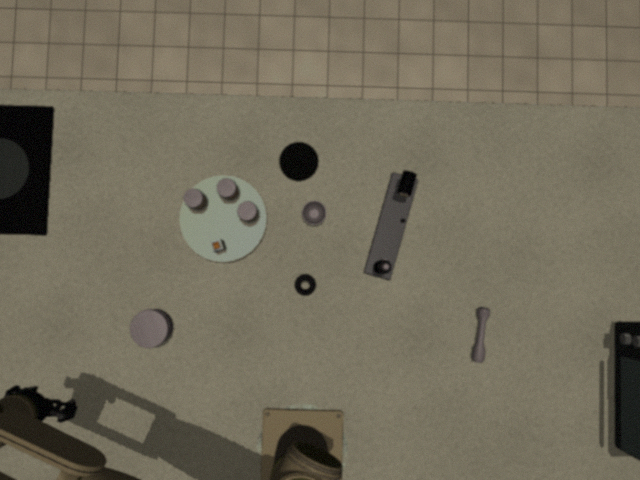

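Side view: collar at (259,275), post at (337,285), lamp at (427,254), cell at (235,208). Top view: collar at (305,285), post at (382,267), lamp at (405,183), cell at (218,246), with the jars behind it. Next I'll refine the yaws and positions.

```bash
cat > h.py <<'E'
from workcell import *
import cv2,numpy as np
F=np.diag([1,-1,-1.])
def cam(c):
    i=camera_info(c);K=np.array([[i['fx'],0,i['cx']],[0,i['fy'],i['cy']],[0,0,1]]);return K,np.array(i['dist_coeffs']),np.array(i['world_to_cam'])
def proj(c,P):
    K,D,T=cam(c);R=F@T[:3,:3];t=F@T[:3,3]
    return cv2.projectPoints(np.array(P,float).reshape(-1,1,3),cv2.Rodrigues(R)[0],t,K,D)[0].reshape(-1,2)
def atz(c,uv,z):
    K,D,T=cam(c);n=cv2.undistortPoints(np.array(uv,float).reshape(-1,1,2),K,D).reshape(-1,2)
    d=np.c_[n,np.ones(len(n))]@(F@T[:3,:3]);o=np.linalg.inv(T)[:3,3]
    return o+d*((z-o[2])/d[:,2])[:,None]
def med(c,l,near=None,n=4):
    a=[]
    for _ in range(n):
        grab_frame(c)
        r=[q['at'] for q in place_of(c,l) if near is None or np.linalg.norm(np.array(q['at'])-near)<.04]
        if r:a.append(r[0])
    return np.round(np.mean(a,0),4) if a else None, np.round(np.std(a,0),4) if a else None
E
python3 - <<'E'
from h import *
im,_=grab_frame('top')
for l in['tester','cell','collar','turntable']:
    for r in outline_of('top',l)[:1]:
        m=r['mask'].astype(np.uint8);v,u=np.nonzero(m);print(l,r['p'],m.sum(),u.mean(),v.mean(),u.min(),u.max(),v.min(),v.max())
        if l=='tester':
            # left plate edges at z=.015
            q=atz('top',np.c_[u,v],.015)[:,:2].astype(np.float32)
            print(cv2.minAreaRect(q*1000))
for l,n in[('collar_mid',[.446,.005,.025]),('shaft_top',[.5,-.193,.15]),('beam_mid',[.604,-.222,.09]),('cell_mid',[.543,.237,.063])]:
    for c in('top','side'):print(l,c,*med(c,l,n,3))
s,_=grab_frame('side')
a=cv2.resize(im[222:270,186:250],(400,300),interpolation=cv2.INTER_CUBIC)
b=cv2.resize(s[180:240,200:280],(400,300),interpolation=cv2.INTER_CUBIC)
c=cv2.resize(im[160:295,330:430],(400,540),interpolation=cv2.INTER_CUBIC)[:300*2]
d=np.zeros((600,800,3),np.uint8);d[:300,:400]=a;d[300:,:400]=b;d[:540,400:]=c
cv2.imwrite('pics/crop.png',np.clip(d*1.5,0,255).astype(np.uint8))
E
```

```text
tester 0.95 3068 390.72588005215124 224.76238591916558 364 417 171 279
((618.9545288085938, -228.01036071777344), (81.18305206298828, 305.8681640625), 75.3764877319336)
cell 0.65 138 217.41304347826087 245.52898550724638 210 224 240 251
collar 0.87 344 304.5639534883721 284.2703488372093 294 316 274 295
turntable 0.61 4672 222.68236301369862 222.21489726027397 179 266 175 262
collar_mid top [0.4436 0.0025 0.0239] [0.0016 0.0009 0.0015]
collar_mid side [0.4503 0.0061 0.024 ] [0.0005 0.0001 0.001 ]
shaft_top top [ 0.4987 -0.1941  0.1503] [0.0004 0.0017 0.0007]
shaft_top side [ 0.4996 -0.1996  0.148 ] [0.0014 0.0004 0.001 ]
beam_mid top [ 0.6038 -0.2235  0.0914] [0.0013 0.0015 0.0019]
beam_mid side None None
cell_mid top [0.5405 0.2373 0.049 ] [0.0015 0.0023 0.0146]
cell_mid side [0.54   0.2344 0.0631] [0.0012 0.0004 0.0012]
```

View pics/crop.png

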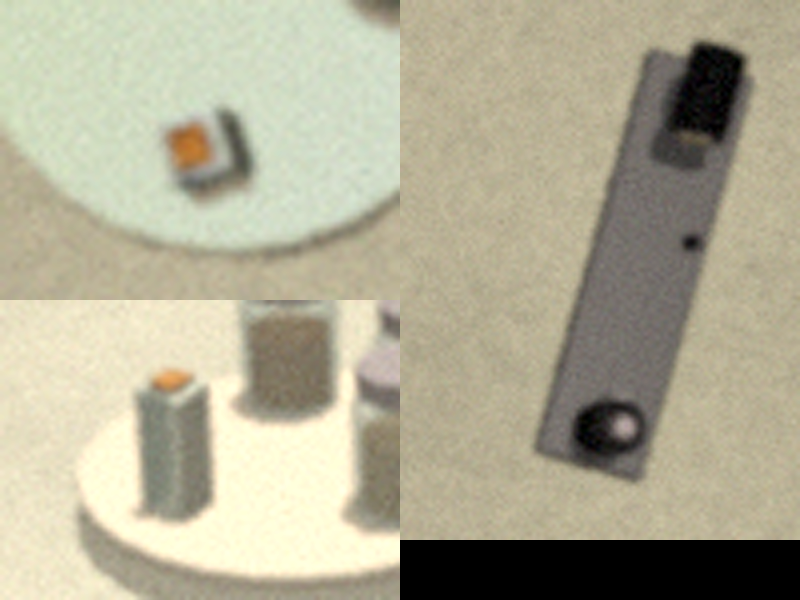

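The crop shows the cell's cork at top pixel (216,245), with its faces rotated about 20° in the image. The frosted pair can't be told apart yet, so I'll magnify.

```bash
python3 - <<'E'
from h import *
ims={}
for c in('top','side'):
    ims[c]=np.mean([grab_frame(c)[0].astype(float) for _ in range(6)],0)
np.savez('avg.npz',**ims)
def en(x,s):
    x=cv2.resize(x,s,interpolation=cv2.INTER_CUBIC);lo,hi=np.percentile(x,1),np.percentile(x,99);return np.clip((x-lo)/(hi-lo)*255,0,255)
a=en(ims['top'][234:258,202:234],(400,300));b=en(ims['side'][188:228,215:255],(400,400))
d=np.zeros((400,800,3));d[:300,:400]=a;d[:,400:]=b
cv2.imwrite('pics/crop2.png',d.astype(np.uint8))
E
```

```text
(no output)
```

View pics/crop2.png

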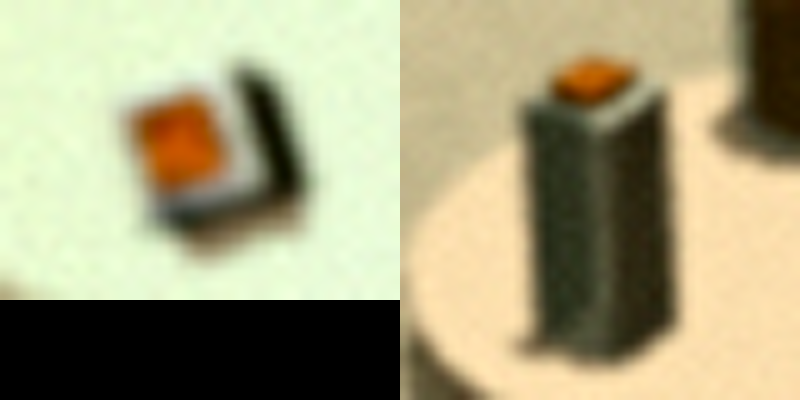

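Left face in the side view (crop 530–600) looks greenish and see-through with light rims, while the right face (600–672) is plainer. I'll check with the part networks and fit the yaw from corners.

```bash
python3 - <<'E'
from h import *
from scipy.optimize import least_squares
for c in('side','top'):
  grab_frame(c)
  for l in('cell_c0','cell_c1','cell_c2'):
    try:
        for r in outline_of(c,l)[:3]:
            v,u=np.nonzero(r['mask']);print(c,l,round(r['p'],2),len(u),u.mean().round(1),v.mean().round(1),u.min(),u.max(),v.min(),v.max())
        print([ (np.round(q['at'],3),round(q['p'],2)) for q in find_in(c,l)[:3]])
    except Exception as e:print(c,l,e)
A=np.load('avg.npz');S=A['side']
f=lambda x,y:(215+(x-400)/10-.45,188+y/10-.45)
obs=[(527,108),(597,132),(662,90),(540,340),(600,358),(672,322)]
w=atz('side',[f(*p) for p in obs[:3]],.098)[:,:2],atz('side',[f(*p) for p in obs[3:]],.028)[:,:2]
for q in w:
    print(q.round(4).tolist(),[np.degrees(np.arctan2(*(q[i+1]-q[i])[::-1])).round(1) for i in(0,1)],[np.linalg.norm(q[i+1]-q[i]).round(4) for i in(0,1)])
t=atz('top',[(202+x/12.5-.45,234+y/12.5-.45) for x,y in[(125,112),(232,75),(275,190),(160,208)]],.098)[:,:2]
print('top',t.round(4).tolist(),t.mean(0),[np.degrees(np.arctan2(*(t[(i+1)%4]-t[i])[::-1])).round(1) for i in range(4)],[np.linalg.norm(t[(i+1)%4]-t[i]).round(4) for i in range(4)])
for y in range(200,218,2):print(S[y,226:246].astype(int).tolist()) if y in(204,212) else None
E
```

```text
side cell_c0 it knows: beam_mid, cell, cell_mid, collar, collar_mid, dabba, jar, katori, pestle, shaft_top, silicone_lid, tester, turntable
side cell_c1 it knows: beam_mid, cell, cell_mid, collar, collar_mid, dabba, jar, katori, pestle, shaft_top, silicone_lid, tester, turntable
side cell_c2 it knows: beam_mid, cell, cell_mid, collar, collar_mid, dabba, jar, katori, pestle, shaft_top, silicone_lid, tester, turntable
top cell_c0 it knows: beam_mid, cell, cell_mid, collar, collar_mid, dabba, jar, katori, pestle, shaft_top, silicone_lid, tester, turntable
top cell_c1 it knows: beam_mid, cell, cell_mid, collar, collar_mid, dabba, jar, katori, pestle, shaft_top, silicone_lid, tester, turntable
top cell_c2 it knows: beam_mid, cell, cell_mid, collar, collar_mid, dabba, jar, katori, pestle, shaft_top, silicone_lid, tester, turntable
[[0.5254, 0.2392], [0.5313, 0.2166], [0.5579, 0.2259]] [np.float64(-75.3), np.float64(19.4)] [np.float64(0.0234), np.float64(0.0282)]
[[0.5276, 0.2433], [0.534, 0.2252], [0.5599, 0.2295]] [np.float64(-70.4), np.float64(9.4)] [np.float64(0.0192), np.float64(0.0262
[... 167 characters left out ...]
loat64(22.1)] [np.float64(0.0234), np.float64(0.0255), np.float64(0.024), np.float64(0.0212)]
[[136, 157, 169], [110, 127, 136], [87, 98, 100], [77, 88, 85], [77, 87, 85], [79, 90, 87], [80, 90, 88], [84, 95, 93], [89, 100, 100], [87, 97, 99], [78, 88, 90], [70, 82, 85], [70, 81, 83], [71, 80, 82], [76, 86, 89], [96, 109, 117], [124, 145, 154], [142, 164, 177], [145, 169, 182], [146, 169, 182]]
[[143, 166, 180], [131, 152, 162], [99, 112, 118], [78, 87, 87], [77, 87, 84], [80, 90, 88], [78, 89, 86], [79, 89, 87], [86, 98, 97], [90, 102, 102], [81, 93, 95], [75, 84, 87], [72, 84, 86], [74, 82, 87], [71, 83, 84], [82, 94, 97], [110, 126, 134], [136, 159, 170], [146, 169, 182], [145, 168, 181]]
```

The right face and its rim are neutral (R≥G) and the left face is green-tinted. So the frosted plates face about -72°/108° in world and the cell yaw is about 18°. Next I'll fit silhouettes for better poses.

```bash
cat >> h.py <<'E'
from scipy.optimize import minimize
def cyl(x,y,r,z0,z1):
    a=np.linspace(0,2*np.pi,40);return np.array([[x+r*np.cos(t),y+r*np.sin(t),z] for z in(z0,z1) for t in a])
def box(x,y,yaw,l,w,z0,z1):
    c,s=np.cos(yaw),np.sin(yaw);return np.array([[x+c*a-s*b,y+s*a+c*b,z] for z in(z0,z1) for a,b in((-l/2,-w/2),(l/2,-w/2),(l/2,w/2),(-l/2,w/2))])
def rend(c,parts,win):
    u0,u1,v0,v1=win;k=8;m=np.zeros(((v1-v0)*k,(u1-u0)*k),np.uint8)
    for P in parts:
        q=(proj(c,P)-[u0,v0]+.5)*k-.5
        cv2.fillConvexPoly(m,cv2.convexHull(np.round(q*16).astype(np.int32)),255,shift=4)
    m=cv2.resize(m.astype(np.float32)/255,None,fx=1/k,fy=1/k,interpolation=cv2.INTER_AREA)
    return cv2.GaussianBlur(m,(0,0),.9)
def fit(views,model,p0,sc,W=None):
    # views: list of (cam,img gray,win,weight)
    def cost(p,full=False):
        e=0
        for c,g,win,w in views:
            u0,u1,v0,v1=win;I=g[v0:v1,u0:u1];m=rend(c,model(c,p),win).ravel();w_=np.ones(m.size) if w is None else w[v0:v1,u0:u1].ravel()
            A=np.c_[m,np.ones(m.size)]*np.sqrt(w_)[:,None];b=I.ravel()*np.sqrt(w_)
            s=np.linalg.lstsq(A,b,rcond=None)[0];e+=((A@s-b)**2).mean()
        return e
    p0=np.array(p0,float);S=np.vstack([p0]+[p0+np.eye(len(p0))[i]*sc[i] for i in range(len(p0))])
    r=minimize(cost,p0,method='Nelder-Mead',options=dict(initial_simplex=S,xatol=1e-5,fatol=1e-3,maxiter=400))
    return r.x,r.fun
def win(c,P,m=6):
    q=proj(c,P);a=np.floor(q.min(0)-m).astype(int);b=np.ceil(q.max(0)+m).astype(int);return a[0],b[0],a[1],b[1]
E
python3 - <<'E'
from h import *
A=np.load('avg.npz');G={c:A[c].mean(2) for c in A}
# plate
g=G['top'];dark=cv2.dilate((g<62).astype(np.uint8),np.ones((5,5)));print('lv',g[250,385],g[225,385],g[300,400],g[180,405])
for c in('top','side'):
    gd=G[c];B=box(.61,-.225,np.radians(-15),.29,.076,0,.015);w=win(c,B)
    dk=cv2.dilate((gd<45).astype(np.float32),np.ones((5,5)))
    p,f=fit([(c,gd,w,1-dk)],lambda c,p:[box(p[0],p[1],p[2],.29,.076,0,.015)],[.61,-.225,np.radians(-15)],[.01,.01,.05]);print('plate',c,p[:2].round(4),np.degrees(p[2]).round(2),f)
for c in('top','side'):
    m=lambda c,p:[cyl(p[0],p[1],.03,0,.006),cyl(p[0],p[1],.016,0,.05)]
    p,f=fit([(c,G[c],win(c,m(c,[.447,.004])[0]),None)],m,[.447,.004],[.006,.006]);print('collar',c,p.round(4),f)
    m=lambda c,p:[cyl(p[0],p[1],.018,.016,.115)]
    p,f=fit([(c,G[c],win(c,m(c,[.5,-.196])[0],5),None)],m,[.5,-.196],[.006,.006]);print('post',c,p.round(4),f)
def vis(c,p):
    b=box(p[0],p[1],p[2],.026,.028,.028,.098);o=np.linalg.inv(cam(c)[2])[:3,3]
    F_=[b[[0,1,5,4]],b[[1,2,6,5]],b[[2,3,7,6]],b[[3,0,4,7]]]
    return [f for f in F_ if np.dot(f.mean(0)-b.mean(0),o-f.mean(0))>0]
for y0 in(10,20):
    p,f=fit([('side',G['side'],win('side',box(.541,.235,.3,.026,.028,.028,.098),4),None)],vis,[.541,.235,np.radians(y0)],[.004,.004,.15]);print('cell side',p[:2].round(4),np.degrees(p[2]).round(1),f)
p,f=fit([('top',G['top'],win('top',box(.541,.235,.3,.026,.028,.028,.098),4),None)],vis,[.541,.235,np.radians(15)],[.004,.004,.15]);print('cell top',p[:2].round(4),np.degrees(p[2]).round(1),f)
E
```

```text
lv 75.94444444444444 74.83333333333333 114.83333333333333 5.833333333333333
plate top [ 0.6119 -0.2273] -14.73 8.37384345796999
plate side [ 0.6128 -0.2286] -14.52 119.33722148058384
collar top [0.4453 0.0031] 221.39772574609444
post top [ 0.4976 -0.1971] 349.82019164154576
collar side [0.4464 0.004 ] 39.88261907286249
post side [ 0.4965 -0.2018] 472.39279984376276
cell side [0.5448 0.2377] 4.7 190.258096967466
cell side [0.5447 0.2379] 29.4 177.43369005115034
cell top [0.5416 0.235 ] 18.8 258.4688128205972
```

Poses: tester yaw about -14.6°, shaft near (0.4985, -0.198), collar near (0.4458, 0.0035), cell near (0.542, 0.236) with yaw about 18°. I'm moving above the collar first.

```bash
python3 -m jog '[[6,-2.5,-2.736,0,0],[6,-2.5,-2.736,0,0],[6,-2.5,-2.736,0,0],[6,-2.5,-2.736,0,0],[6,-2.5,-2.736,0,0],[6,-2.5,-2.736,0,0],[6,-2.5,-2.736,0,0],[6,-2.5,-2.736,0,0],[6,-2.5,-2.736,0,0],[6,-2.5,-2.736,0,0],[6,-2.5,-2.736,0,0],[6,-2.5,-2.736,0,0],[6,-2.5,-2.736,0,0],[6,-2.5,-2.736,0,0],[6,-2.5,-2.736,0,0],[6,-2.5,-2.736,0,0],[6,-2.5,-2.736,0,0],[6,0,0,0,0]]' 20
cat >> h.py <<'E'
def go(x,y,z,yaw=None):
    s=state();p=s['tool_pos'];a=np.radians(s['tcp_rot'][2]);d=np.array([x,y,z])-p
    dy=0 if yaw is None else (yaw-s['tcp_rot'][2]+180)%360-180
    print('tcp',p.round(4),s['tcp_rot'].round(2),'tool cm',(100*np.array([d@[np.cos(a),np.sin(a),0],d@[np.sin(a),-np.cos(a),0],-d[2]])).round(2),'turn rad',-np.radians(dy).round(4))
E
python3 -c "
from h import *
go(.4458,.0035,.038,165.4)"
```

```text
t: 6.3
tool_pos: [0.4475, -0.0015, 0.2534]
tcp_rot: [-179.9, 0.1, 162.6]
wrist_force: [0.4, 0.3, 0.2]
width: 0.0602
gripper_force: 0.0
tcp [ 0.4475 -0.0015  0.2534] [-1.7988e+02  1.1000e-01  1.6260e+02] tool cm [ 0.32  0.43 21.54] turn rad -0.0489
```

```bash
python3 -m jog '[[6,0.32,0.43,3.5,-0.049],[6,0,0,3.5,0],[6,0,0,3.5,0],[6,0,0,3.5,0],[6,0,0,3.5,0],[6,0,0,2.5,0],[6,0,0,1.5,0],[6,0,0,0,0],[3,0,0,0,0],[2.8,0,0,0,0],[2.8,0,0,0,0],[2.8,0,0,0,0],[2.8,0,0,0,0],[2.8,0,0,0,0]]' 25
python3 -c "
from h import *
go(.4985,-.198,.22,165.4);print(state()['width'])"
```

```text
t: 7.47
tool_pos: [0.4457, 0.0088, 0.0401]
tcp_rot: [180.0, 0.2, 165.7]
wrist_force: [-0.1, 0.2, 7.3]
width: 0.0303
gripper_force: 25.6
tcp [0.4457 0.0088 0.0401] [179.97   0.19 165.69] tool cm [-10.23 -18.73 -17.99] turn rad 0.0051
0.03028914534663265
```

```bash
python3 -m jog '[[2.8,0,0,-1,0],[2.8,0,0,-3,0],[2.8,0,0,-3.5,0],[2.8,0,0,-3.5,0],[2.8,0,0,-3.5,0],[2.8,0,0,-3.5,0],[2.8,0,0,-1,0],[2.8,0,0,0,0]]'
python3 - <<'E'
from h import *
for c in('top','side'):
    im,_=grab_frame(c);cv2.imwrite(f'pics/{c}1.png',im);print(c,[(np.round(r['at'],4),r['p']) for r in place_of(c,'collar_mid')[:2]])
go(.4985,-.198,.22,165.4);print(state()['width'])
s,_=grab_frame('side');q=proj('side',[.446,.005,.22])[0].astype(int);a=s[q[1]-60:q[1]+60,q[0]-80:q[0]+80]
cv2.imwrite('pics/grasp.png',np.clip(cv2.resize(a,(800,600),interpolation=cv2.INTER_CUBIC)*1.5,0,255).astype(np.uint8))
E
```

```text
t: 8.13
tool_pos: [0.4463, 0.0087, 0.2335]
tcp_rot: [179.9, 0.5, 165.7]
wrist_force: [-0.0, -0.5, -0.4]
width: 0.0304
gripper_force: 24.9
top []
side [(array([ 0.4988, -0.199 ,  0.1488]), 0.35)]
tcp [0.443  0.009  0.2265] [-1.7997e+02 -1.7000e-01  1.6568e+02] tool cm [-10.5  -18.68   0.65] turn rad 0.005
0.030430966124770153
```

View pics/grasp.png

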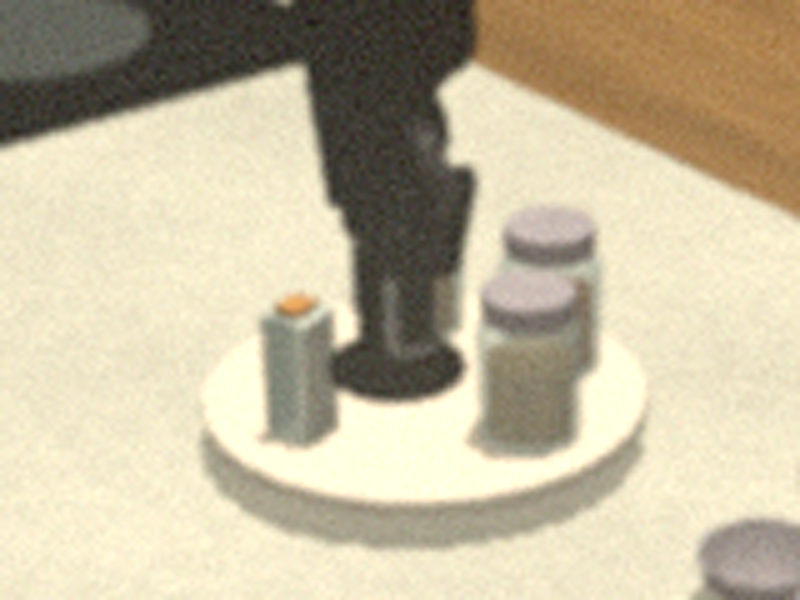

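Collar is held level in the gripper, brim down at crop (398,365). The TCP readings look noisy, so I'll check how much.

```bash
python3 - <<'E'
from h import *
A=[];J=[]
for _ in range(8):
    grab_frame('side');s=state();A.append(s['tool_pos']);J.append(s['joint_pos'])
A=np.array(A);print(A.round(4),A.mean(0).round(4));print(np.std(J,0).round(3))
# collar brim in side image at current height
im=np.mean([grab_frame('side')[0].astype(float) for _ in range(3)],0).mean(2)
zt=A[:,2].mean();zb=zt-.038
m=lambda c,p:[cyl(p[0],p[1],.03,p[2],p[2]+.006)]
p0=[.446,.006,zb];w=win('side',m('side',p0)[0],5);wt=np.ones_like(im);b=int(proj('side',[[.446,.006,zb]])[0][1]);wt[:b]=0.1
print('brim',fit([('side',im,w,wt)],m,p0,[.006,.006,.006]),zb)
E
```

```text
[[0.443  0.009  0.2264]
 [0.4431 0.0089 0.2266]
 [0.4433 0.0089 0.2268]
 [0.4435 0.0089 0.2272]
 [0.4436 0.0089 0.2274]
 [0.4438 0.0089 0.2277]
 [0.4439 0.0089 0.2279]
 [0.444  0.0089 0.228 ]] [0.4435 0.0089 0.2272]
[0.001 0.02  0.045 0.002 0.006 0.001]
brim (array([0.44486414, 0.0097309 , 0.19017975]), np.float64(549.6368513584027)) 0.18924431663385757
```

```bash
python3 -m jog '[[2.8,-1.3,-2.34,0,0.005],[2.8,-1.3,-2.34,0,0],[2.8,-1.3,-2.34,0,0],[2.8,-1.3,-2.34,0,0],[2.8,-1.3,-2.34,0,0],[2.8,-1.3,-2.34,0,0],[2.8,-1.3,-2.34,0,0],[2.8,-1.3,-2.34,0,0],[2.8,0,0,0,0],[2.8,0,0,0,0],[2.8,0,0,0,0],[2.8,0,0,0,0],[2.8,0,0,0,0],[2.8,0,0,0,0]]'
python3 - <<'E'
from h import *
f=[grab_frame('side')[0].astype(float) for _ in range(3)];t=[grab_frame('top')[0].astype(float) for _ in range(1)]
go(.4985,-.198,.17,165.4)
im=np.mean(f,0);np.save('hov.npy',im);s=state()['tool_pos']
q=proj('side',[.4985,-.198,.16])[0].astype(int);a=im[q[1]-45:q[1]+45,q[0]-60:q[0]+60];u=lambda P:((proj('side',P)-[q[0]-60,q[1]-45]+.5)*800/120).round().astype(int)
a=np.clip(cv2.resize(a,(800,600),interpolation=cv2.INTER_CUBIC)*1.8,0,255).astype(np.uint8)
for P,col in((cyl(.4985,-.198,.018,.115,.115),(0,255,0)),(cyl(.4985,-.198,.006,.149,.149),(0,255,0)),(cyl(.4985,-.198,.01,.143,.143),(0,255,0)),(cyl(s[0],s[1],.03,s[2]-.038,s[2]-.038),(0,0,255))):
    cv2.polylines(a,[u(P).reshape(-1,1,2)[:40]],True,col,1)
cv2.imwrite('pics/hov.png',a)
E
```

```text
t: 10.1
tool_pos: [0.4977, -0.1976, 0.2285]
tcp_rot: [180.0, 0.0, 165.5]
wrist_force: [0.4, -0.5, 0.9]
width: 0.0306
gripper_force: 25.1
tcp [ 0.4977 -0.1981  0.2284] [-1.8000e+02  1.0000e-02  1.6543e+02] tool cm [-0.08  0.03  5.84] turn rad 0.0006
```

View pics/hov.png

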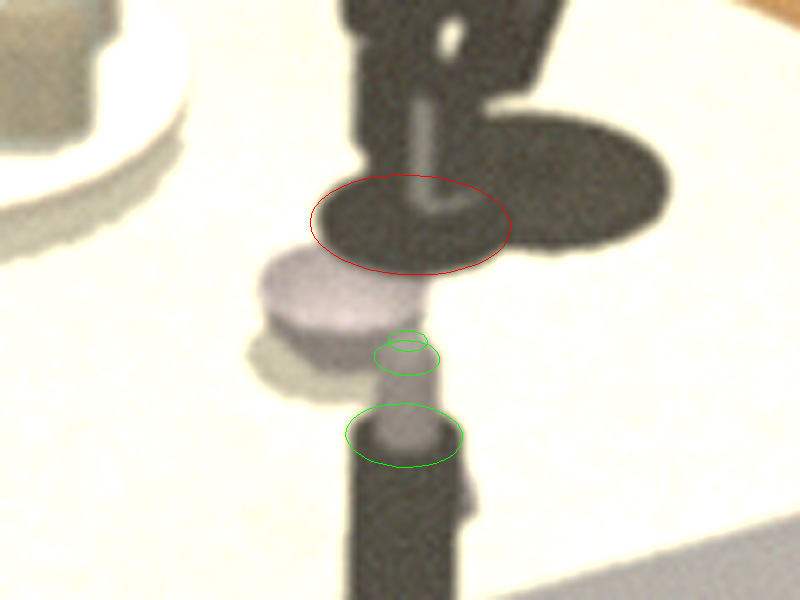

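Red brim ellipse and green shaft model both match the picture: post centred at 405, brim near 412, in line to about 1–2 mm. I'm lowering it carefully.

```bash
python3 -m jog '[[2.8,-0.05,0,2,0],[2.8,0,0,1.5,0],[2.8,0,0,0.5,0],[2.8,0,0,0.5,0],[2.8,0,0,0.4,0],[2.8,0,0,0.3,0],[2.8,0,0,0.3,0],[2.8,0,0,0,0],[2.8,0,0,0,0]]'
```

```text
t: 11.05
tool_pos: [0.4983, -0.1987, 0.1736]
tcp_rot: [-180.0, 0.0, 165.4]
wrist_force: [0.3, -0.7, -0.9]
width: 0.0302
gripper_force: 25.0
```

```bash
python3 -m jog '[[2.8,0,0,0.3,0],[2.8,0,0,0.3,0],[2.8,0,0,0.3,0],[2.8,0,0,0,0],[2.8,0,0,0,0]]'
```

```text
t: 11.47
tool_pos: [0.4979, -0.1985, 0.1639]
tcp_rot: [180.0, -0.0, 165.4]
wrist_force: [-0.0, -0.5, -0.8]
width: 0.0303
gripper_force: 25.0
```

```bash
python3 -m jog '[[2.8,0,0,0.3,0],[2.8,0,0,0.3,0],[2.8,0,0,0.2,0],[2.8,0,0,0.15,0],[2.8,0,0,0.1,0],[2.8,0,0,0,0],[2.8,0,0,0,0],[2.8,0,0,0,0]]'
```

```text
t: 12.13
tool_pos: [0.4983, -0.1987, 0.1552]
tcp_rot: [-180.0, 0.0, 165.4]
wrist_force: [-3.3, 2.9, 11.1]
width: 0.0303
gripper_force: 26.3
```

```bash
python3 -m jog '[[6,0,0,0,0],[6,0,0,0,0],[6,0,0,0,0],[6,0,0,0,0],[6,0,0,-0.5,0],[6,0,0,-2,0],[6,0,0,-3,0],[6,0,0,-3,0],[6,0,0,-3,0],[6,0,0,0,0],[6,0,0,0,0]]'
python3 - <<'E'
from h import *
go(.542,.236,.25,198)
im=grab_frame('side')[0]
print([(np.round(r['at'],4),r['p']) for r in place_of('side','collar_mid')[:2]])
q=proj('side',[.4985,-.198,.15])[0].astype(int);a=im[q[1]-45:q[1]+45,q[0]-60:q[0]+60];u=lambda P:((proj('side',P)-[q[0]-60,q[1]-45]+.5)*800/120).round().astype(int)
a=np.clip(cv2.resize(a,(800,600),interpolation=cv2.INTER_CUBIC)*1.8,0,255).astype(np.uint8)
for P in(cyl(.4985,-.198,.03,.115,.115),cyl(.4985,-.198,.016,.165,.165)):
    cv2.polylines(a,[u(P).reshape(-1,1,2)[:40]],True,(0,255,0),1)
cv2.imwrite('pics/seat.png',a)
E
```

```text
t: 13.05
tool_pos: [0.4994, -0.1993, 0.2718]
tcp_rot: [-179.9, 0.3, 165.4]
wrist_force: [-0.1, 0.9, 0.4]
width: 0.0601
gripper_force: 0.0
tcp [ 0.4994 -0.1993  0.2718] [-179.93    0.29  165.4 ] tool cm [ 6.85 43.2   2.18] turn rad -0.569
[(array([0.6935, 0.213 , 0.0279]), 0.68), (array([ 0.5027, -0.1964,  0.1411]), 0.57)]
```

View pics/seat.png

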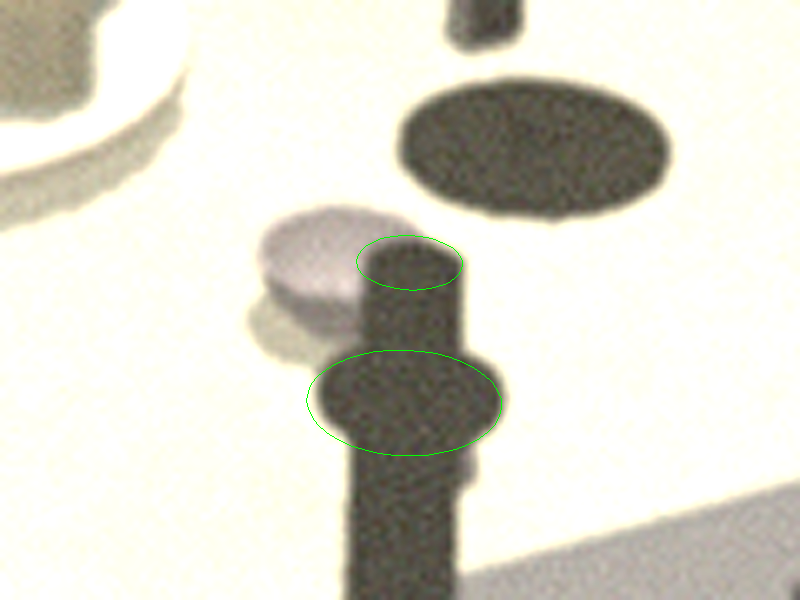

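Collar sits flat on the post shoulder: brim at crop (410,395), neck top at (412,262), matching the model of the seated pose. I'm going to the cell.

```bash
python3 -m jog '[[5,0.57,3.6,0,0],[5,0.57,3.6,0,0],[5,0.57,3.6,0,0],[5,0.57,3.6,0,0],[5,0.57,3.6,0,0],[5,0.57,3.6,0,0],[5,0.57,3.6,0,0],[5,0.57,3.6,0,0],[5,0.57,3.6,0,0],[5,0.57,3.6,0,0],[5,0.57,3.6,0,0],[5,0.57,3.6,0,0],[5,0,0,0.5,-0.114],[5,0,0,0.5,-0.114],[5,0,0,0.5,-0.114],[5,0,0,0.5,-0.114],[5,0,0,0,-0.113],[5,0,0,0,0],[5,0,0,0,0],[5,0,0,0,0]]'
python3 - <<'E'
from h import *
for _ in range(6):grab_frame('side')
go(.542,.236,.085,198)
im=grab_frame('side')[0];s=state()['tool_pos']
for c in['side']:print([(np.round(r['at'],4),r['p']) for r in place_of(c,'cell_mid')[:2]])
a=im[150:240,180:300];u=lambda P:((proj('side',P)-[180,150]+.5)*800/120).round().astype(int)
a=np.clip(cv2.resize(a,(800,600),interpolation=cv2.INTER_CUBIC)*1.6,0,255).astype(np.uint8)
b=u(box(.542,.236,np.radians(18),.026,.028,.028,.098))
for i in range(4):
    for j in((i,(i+1)%4),(i+4,(i+1)%4+4),(i,i+4)):cv2.line(a,tuple(map(int,b[j[0]])),tuple(map(int,b[j[1]])),(0,255,0),1)
cv2.imwrite('pics/cell.png',a)
E
```

```text
t: 14.82
tool_pos: [0.5405, 0.2365, 0.248]
tcp_rot: [180.0, -0.1, -162.2]
wrist_force: [0.4, -0.4, 0.3]
width: 0.0503
gripper_force: 0.0
tcp [0.5409 0.2367 0.2489] [-1.8000e+02  2.0000e-02 -1.6205e+02] tool cm [-0.08 -0.1  16.39] turn rad -0.0008
[(array([0.5403, 0.2356, 0.0636]), 0.96), (array([0.6226, 0.2324, 0.0013]), 0.44)]
```

View pics/cell.png

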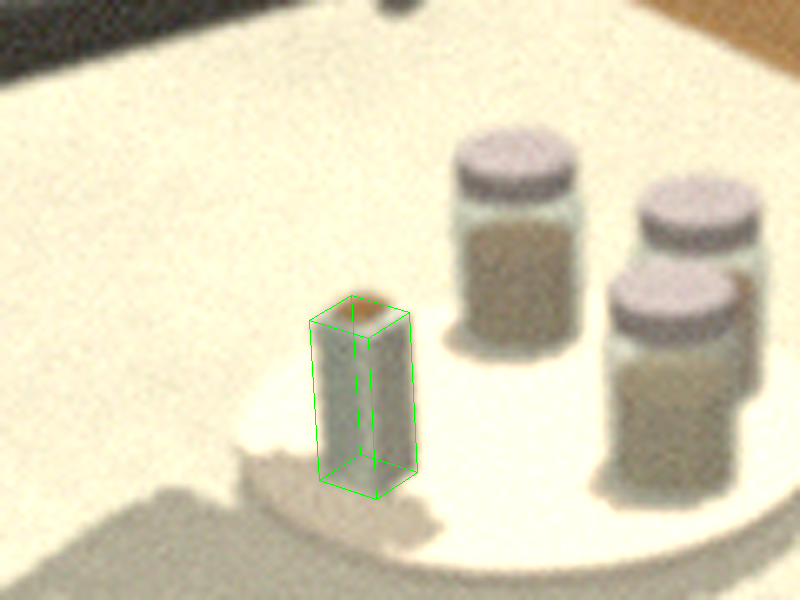

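Box model matches the cell to about 1.5 mm and the yaw fits. The left face at crop (345,400) is bluish clear glass and the right face at (395,400) is neutral frosted. I'm descending with the fingers on the frosted faces.

```bash
python3 -m jog '[[5,-0.19,-0.08,3,0],[5,0,0,3,0],[5,0,0,3,0],[5,0,0,2.5,0],[5,0,0,2.4,0],[5,0,0,2,0],[5,0,0,1,0],[5,0,0,0,0],[5,0,0,0,0],[5,0,0,0,0]]' 30
python3 - <<'E'
from h import *
for _ in range(3):grab_frame('top')
go(.543,.2365,.080,198)
im=grab_frame('side')[0]
a=im[150:240,180:300]
cv2.imwrite('pics/pre.png',np.clip(cv2.resize(a,(800,600),interpolation=cv2.INTER_CUBIC)*1.6,0,255).astype(np.uint8))
E
```

```text
t: 16.05
tool_pos: [0.5441, 0.2369, 0.0816]
tcp_rot: [180.0, 0.1, -162.0]
wrist_force: [-0.4, 0.3, 1.3]
width: 0.0498
gripper_force: 0.0
tcp [0.5441 0.2369 0.0817] [ 1.80e+02  1.70e-01 -1.62e+02] tool cm [ 0.12 -0.01  0.17] turn rad -0.0
```

View pics/pre.png

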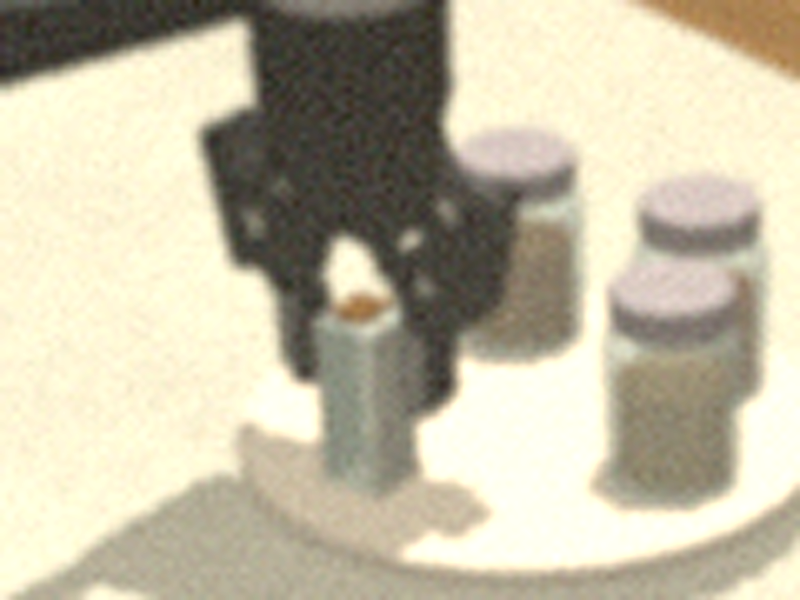

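```bash
python3 - <<'E'
from h import *
s=state();p=s['tool_pos'];ex=np.array([np.cos(np.radians(18)),np.sin(np.radians(18)),0]);ey=np.array([-ex[1],ex[0],0])
u=lambda P:((proj('side',P)-[180,150]+.5)*800/120).round()
for z in(.063,.068,.075):print(z,[u(p*[1,1,0]+[0,0,z]+a*ex-b*ey)[0].tolist() for a,b in((-.011,.025),(.011,.025),(-.011,.037),(.011,.037),(0,.025))])
print('cell -y face bottom z.028/.098',[u(np.array([.5425,.236,z])+a*ex-.014*ey)[0].tolist() for z in(.028,.098) for a in(-.013,.013)])
E
```

```text
0.063 [[401.0, 422.0], [435.0, 400.0], [426.0, 430.0], [460.0, 407.0], [418.0, 411.0]]
0.068 [[400.0, 410.0], [435.0, 388.0], [426.0, 418.0], [460.0, 396.0], [418.0, 399.0]]
0.075 [[399.0, 394.0], [434.0, 372.0], [425.0, 402.0], [459.0, 380.0], [417.0, 383.0]]
cell -y face bottom z.028/.098 [[378.0, 498.0], [418.0, 471.0], [369.0, 337.0], [410.0, 312.0]]
```

Fingers straddle the cell along its frosted faces: finger tip seen at (430,412), predicted (426,414). I'm closing and lifting.

```bash
python3 -m jog '[[4,0.1,0,0,0],[3.4,0,0,0,0],[3,0,0,0,0],[2.6,0,0,0,0],[2.5,0,0,0,0],[2.5,0,0,0,0],[2.5,0,0,0,0],[2.5,0,0,0,0]]' 30
python3 -m jog '[[2.5,0,0,-0.5,0],[2.5,0,0,-1,0],[2.5,0,0,-2,0],[2.5,0,0,-3,0],[2.5,0,0,-3,0],[2.5,0,0,-3,0],[2.5,0,0,-2,0],[2.5,0,0,-1,0],[2.5,0,0,0,0],[2.5,0,0,0,0],[2.5,0,0,0,0],[2.5,0,0,0,0]]'
python3 - <<'E'
from h import *
I=[grab_frame('side')[0].astype(float) for _ in range(4)]
im=np.mean(I,0)
go(.605,-.2258,.25,165.4);s=state();p=s['tool_pos'];print(s['width'],s['gripper_force'])
q=proj('side',p-[0,0,.02])[0].astype(int);a=im[q[1]-30:q[1]+30,q[0]-40:q[0]+40];u=lambda P:((proj('side',P)-[q[0]-40,q[1]-30]+.5)*10).round().astype(int)
a=np.clip(cv2.resize(a,(800,600),interpolation=cv2.INTER_CUBIC)*1.6,0,255).astype(np.uint8)
zb=p[2]-.0815+.028
b=u(box(p[0],p[1],np.radians(s['tcp_rot'][2]+180),.026,.028,zb,zb+.07))
for i in range(4):
    for j in((i,(i+1)%4),(i+4,(i+1)%4+4),(i,i+4)):cv2.line(a,tuple(map(int,b[j[0]])),tuple(map(int,b[j[1]])),(0,255,0),1)
cv2.imwrite('pics/held.png',a)
E
```

```text
t: 16.92
tool_pos: [0.5422, 0.2363, 0.0801]
tcp_rot: [-180.0, 0.0, -162.0]
wrist_force: [-1.2, -0.2, 3.6]
width: 0.028
gripper_force: 29.6
t: 17.92
tool_pos: [0.5408, 0.2358, 0.2322]
tcp_rot: [-180.0, -0.2, -162.0]
wrist_force: [0.3, -0.9, -1.2]
width: 0.0281
gripper_force: 29.2
tcp [0.5415 0.236  0.2336] [-1.80e+02 -1.10e-01 -1.62e+02] tool cm [  8.23 -45.89  -1.64] turn rad 0.569
0.027940599606504638 29.206674098968506
```

View pics/held.png

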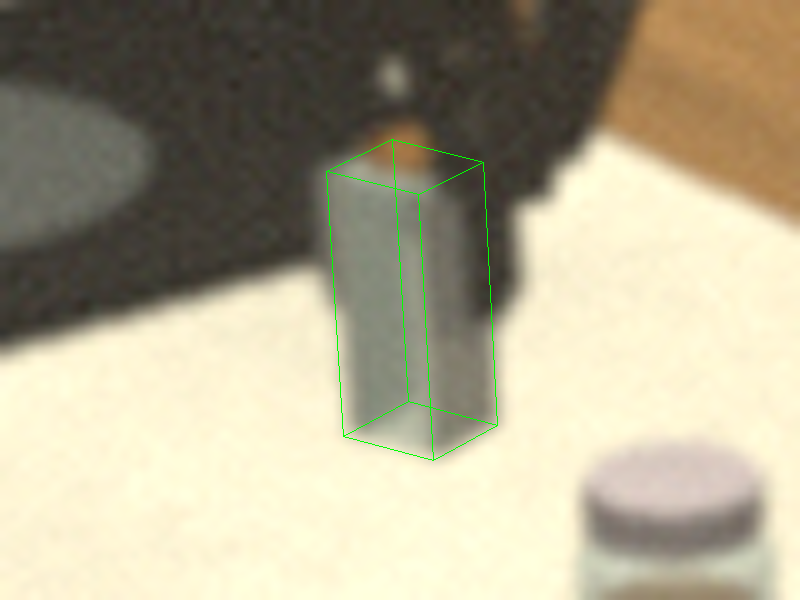

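Grip is sound: width 28.0 mm, which is the frosted pair. The cell hangs upright and matches the model, with clear face at crop (380,300) and frosted at (460,300). I'm carrying it over the beam middle.

```bash
python3 -m jog '[[2.5,0.2,-1.2,0,0],[2.5,0.4,-2.3,0,0],[2.5,0.59,-3.3,0,0],[2.5,0.59,-3.3,0,0],[2.5,0.59,-3.3,0,0],[2.5,0.59,-3.3,0,0],[2.5,0.59,-3.3,0,0],[2.5,0.59,-3.3,0,0],[2.5,0.59,-3.3,0,0],[2.5,0.59,-3.3,0,0],[2.5,0.59,-3.3,0,0],[2.5,0.59,-3.3,0,0],[2.5,0.59,-3.3,0,0],[2.5,0.59,-3.3,0,0],[2.5,0.4,-2,0,0],[2.5,0.15,-0.79,0,0],[2.5,0,0,0,0],[2.5,0,0,0,0]]'
python3 -m jog '[[2.5,0,0,0,0.1],[2.5,0,0,0,0.1],[2.5,0,0,0,0.1],[2.5,0,0,0,0.1],[2.5,0,0,0,0.1],[2.5,0,0,0,0.069],[2.5,0,0,0,0],[2.5,0,0,0,0],[2.5,0,0,0,0],[2.5,0,0,0,0]]'
python3 - <<'E'
from h import *
for _ in range(6):im,_=grab_frame('top')
go(.605,-.2258,.107,165.4);print(state()['width'])
E
```

```text
t: 19.62
tool_pos: [0.6051, -0.2257, 0.2344]
tcp_rot: [180.0, -0.0, -162.0]
wrist_force: [0.2, 0.9, -1.7]
width: 0.028
gripper_force: 29.3
t: 20.45
tool_pos: [0.6055, -0.2251, 0.2349]
tcp_rot: [180.0, 0.0, 165.5]
wrist_force: [0.4, -0.1, -0.4]
width: 0.0278
gripper_force: 29.3
tcp [ 0.6055 -0.2257  0.2348] [180.    -0.   165.41] tool cm [ 0.04 -0.02 12.78] turn rad 0.0002
0.0277381081830593
```

```bash
python3 -m jog '[[2.5,0,0,1,0],[2.5,0,0,2,0],[2.5,0,0,2.5,0],[2.5,0,0,2.5,0],[2.5,0,0,2,0],[2.5,0,0,1.5,0],[2.5,0,0,0.8,0],[2.5,0,0,0.4,0],[2.5,0,0,0,0],[2.5,0,0,0,0],[2.5,0,0,0,0],[2.5,0,0,0,0]]'
python3 - <<'E'
from h import *
I=[grab_frame('side')[0].astype(float) for _ in range(6)]
im=np.mean(I,0);T=grab_frame('top')[0]
print(place_of('top','beam_mid')[:1],[(np.round(r['at'],4),r['p']) for c in('top','side') for r in place_of(c,'cell_mid')[:1]])
go(.605,-.2258,.107,165.4);s=state();p=s['tool_pos'];yw=np.radians(s['tcp_rot'][2]+180)
q=proj('side',[.6,-.225,.08])[0].astype(int);a=im[q[1]-60:q[1]+60,q[0]-80:q[0]+80];u=lambda P:((proj('side',P)-[q[0]-80,q[1]-60]+.5)*5).round().astype(int)
a=np.clip(cv2.resize(a,(800,600),interpolation=cv2.INTER_CUBIC)*1.8,0,255).astype(np.uint8)
def L(b,col):
    for i in range(4):
        for j in((i,(i+1)%4),(i+4,(i+1)%4+4),(i,i+4)):cv2.line(a,tuple(map(int,b[j[0]])),tuple(map(int,b[j[1]])),col,1)
L(u(box(p[0],p[1],yw,.026,.028,p[2]-.052,p[2]+.018)),(0,255,0))
t=np.radians(-14.6);ex=np.array([np.cos(t),np.sin(t),0]);ey=np.array([-ex[1],ex[0],0]);B=np.array([.605,-.2258,.09])
th=np.linspace(0,2*np.pi,40)
for d in(.086,):cv2.polylines(a,[u([B+d*ex+.019*(np.cos(k)*ey+np.sin(k)*np.array([0,0,1])) for k in th]).reshape(-1,1,2)],True,(0,0,255),1)
cv2.line(a,*[tuple(map(int,v)) for v in u([B-.088*ex,B+.086*ex])],(0,0,255),1)
P0=B-.110*ex;cv2.polylines(a,[u(cyl(P0[0],P0[1],.03,.115,.115)).reshape(-1,1,2)[:40]],True,(255,0,0),1)
cv2.imwrite('pics/final.png',a)
E
```

```text
t: 21.75
tool_pos: [0.6064, -0.2261, 0.1094]
tcp_rot: [-180.0, 0.1, 165.4]
wrist_force: [0.1, 0.2, -0.8]
width: 0.0281
gripper_force: 29.4
[] [(array([ 0.6039, -0.2239,  0.0889]), 0.58)]
tcp [ 0.6055 -0.2256  0.1078] [180.   -0.  165.4] tool cm [ 0.04 -0.03  0.08] turn rad 0.0001
```

View pics/final.png

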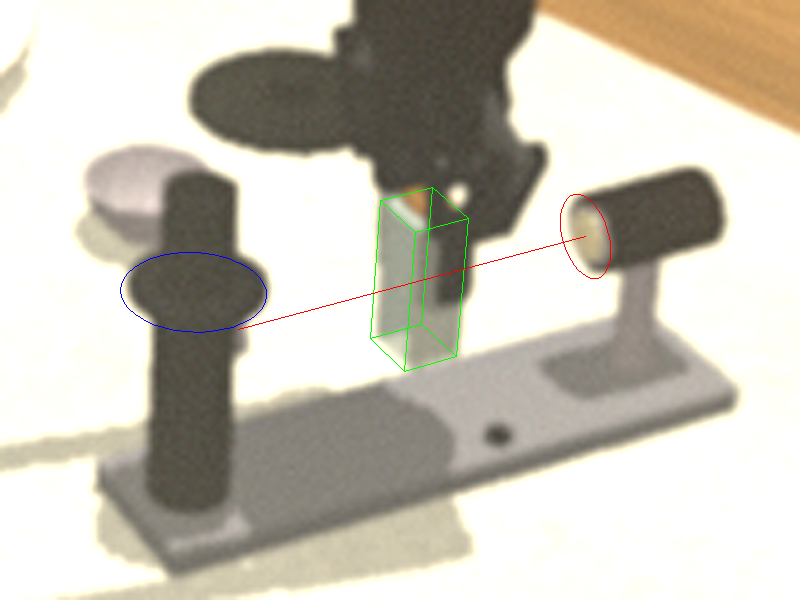

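The cell is upright between sensor and lamp, square to the beam. The red beam line runs through its middle at about (420,280), the collar is seated, and the lamp face is within about 1.5 mm of the model. I'll let it settle and hand in.

```bash
python3 -m jog '[[2.5,0,0,0,0],[2.5,0,0,0,0],[2.5,0,0,0,0],[2.5,0,0,0,0],[2.5,0,0,0,0],[2.5,0,0,0,0],[2.5,0,0,0,0],[2.5,0,0,0,0],[2.5,0,0,0,0],[2.5,0,0,0,0],[2.5,0,0,0,0],[2.5,0,0,0,0]]'
python3 -c "
from workcell import *
s=state();print(s['qd'].round(3));print(close_job())"
```

```text
t: 23.25
tool_pos: [0.6055, -0.2257, 0.1078]
tcp_rot: [-180.0, 0.0, 165.4]
wrist_force: [-0.1, 0.3, -1.8]
width: 0.0277
gripper_force: 29.4
[-0.069 -0.015  0.052 -0.003 -0.057  0.058]
the job is handed in; nothing more can be done
None
```

I handed the job in at 23.3 s of the 61 s: the collar sits brim down on the post shoulder and is released, and the cell is held still and upright by its frosted faces mid-beam, within about 1–2 mm by my measurements; `close_job()` returned no verdict.

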